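# Fit the kneading paddle on a press-to-run drive and keep it pressed

## Task

Lift the dust cap off the kneader's drive and set it down, knob up, flat in the shallow steel tray. Then take the flat-bladed kneading paddle from its stand, turn it until its splined foot meshes with the slots of the drive hub, slide it fully home and press it down so that the hub sinks against its spring, close to its stop. Finish while still holding the paddle and keeping the hub pressed down, and leave the reamer and all the other goods where they stand.

Things in the scene. Friction and masses are not known exactly. Their poses are not given: they have to be found in the camera images.
- base: Kneader motor base, bowl off: white casing, 170 x 150 mm and 90 mm high, aluminium top; fixed. Origin under its centre at table level, z up; the drive hub is on its vertical axis (x = y = 0).
- hub_top (a point): Centre of the top face of the steel drive hub: 58 mm across, 12 mm proud of the casing (102 mm above the table unpressed). In it a cross-shaped socket: two crossing slots 9 mm wide, 29.4 mm long, 22 mm deep, along this point's x and y axes (z up); a cross fits every quarter turn. Under the dust cap at the start. Turns only very stiffly (0.3 N m).
- plunger (a joint): How far the hub is pushed down on its spring, m: 0 at rest, 0.008 at the stop. It begins to sink at about 5 N and takes about 9 N at the stop.
- cap_knob (a point): Centre of the grip of the grey dust cap, on its axis (z up): 40 mm above the cap's lower edge, 20 mm above its flat top. The cap is 76 mm across and 20 mm high, hollow below; on it a black round upright knob, 24 mm across, from the cap's top to 12 mm above this point (32 mm high). The cap stands loose over the hub on the casing's top; about 70 g.
- cap: The same dust cap; origin at the centre of its lower edge, z up.
- tray: Shallow steel tray, 130 x 130 mm outside, 14 mm high, walls 4 mm, floor 4 mm thick, fixed. Origin under its centre, z up.
- paddle_blade (a point): Centre of the blade of the kneading paddle (white plastic, 85 to 170 g). Blade: upright flat slab, 44 mm along this point's x, 14 mm thick along y, 60 mm high along z. Below it a round flange, 44 mm across, 5 mm thick, its underside 35 mm below this point; fully home, it lies on the hub's top.
- paddle: The paddle; origin at the centre of the flange's underside, z up. Below it the splined foot, 16 mm long: a cross of two ribs, 26 mm long and 6 mm wide with rounded lower ends, along x (the blade's width) and y. It stands upright and loose in its stand, foot in the hole, flange on the stand's top.
- stand_a: Wooden stand that holds the paddle, 70 x 70 mm, 30 mm high, fixed, with a round hole 33 mm wide right through. Origin under its centre.
- reamer_mid (a point): Middle of the citrus reamer (white plastic cone with ribs, round smooth foot, 44 mm flange) in a stand like the paddle's, its top about 85 mm above the table. It does not fit; leave it alone.
- can: Food can, 66 mm across, 100 mm high, among the task's things. Origin under its centre. A bystander: leave it alone.
- jar: Glass jar, 72 mm across, 110 mm high, at the far side of the table. Origin under its centre. A bystander: leave it alone.
- carton: Cardboard carton 50 x 80 x 120 mm, at the far side. Origin under its centre. A bystander: leave it alone.
Things that resemble listed ones, but are neither listed nor needed, are in the scene too. Leave any green, purple or red look-alike of the paddle alone.

How it is judged:
On the way, in this order (a step that is already met when the one before it is completed fails the run):
1. the dust cap stands flat in the tray, knob up, let go (x of cap_knob in the frame of tray between -0.027 and 0.027 m and y of cap_knob in the frame of tray between -0.027 and 0.027 m and height (world z) of cap_knob below 0.05 m and angle between cap_knob's own z axis and vertical below 0.15 rad and linear speed of cap below 0.03 m/s and contact force between the fingers and cap below 0.1 N), for 0.2 s.
2. the paddle's splined foot is home in the drive hub (z of paddle_blade in the frame of hub_top between 0.03 and 0.0375 m and horizontal distance between paddle_blade and hub_top below 0.005 m and angle between paddle_blade's own z axis and vertical below 0.1 rad), for 0.2 s.
At the end, for the whole second after the job is handed in: Paddle upright (0.1 rad), flange within 2.5 mm of the hub's top and 5 mm of its axis, held by the fingers (over 3 N), hub kept pressed over 5 of its 8 mm; cap knob up (0.15 rad) on the tray's floor, axis within 27 mm of the tray's centre each way, at rest, not touched (all of step 1 and all of step 2 and value of joint plunger above 0.005 m and contact force between the fingers and paddle above 3 N); the arm keeps its last pose, push and grip.
It fails at once if a bystander was moved by more than 30 mm (distance of any of can, jar, carton, reamer_mid from where it was at the start of the episode above 0.03 m).
It also fails if it takes over 61 s, if anything falls off the work surface, if the arm or the gripper's body presses on something with over 40 N, if the wrist force passes 120 N, or if a joint passes its speed limit or range.

## Robot

A 6-joint arm with a two-finger parallel gripper is mounted at the origin on the work surface. World frame = base frame: x ahead of the robot, y to its left, z up, the work surface at z = 0. Lengths are in m, angles in rad, forces in N, time in s.
With the tool pointing down it reaches from about 0.35 to 0.975 m from the base axis. Payload 4.9 kg.
Tool frame: the origin (TCP) lies on the centre line of the jaws, within the pads' length; the fingertips stand 14 mm ahead of it and the grasp point (between the pads) lies 5 mm behind it (manip.nose_length is the distance from the TCP to the fingertips, in m); z points along the fingers, y is the line along which they close (so a half turn about z gives the same grasp; the last joint's range is limited). The gripper opens to 85 mm and grips with 20 to 120 N. Pads are 22 mm wide; open, the fingers measure 114 mm over their backs; the gripper's body (76 mm by 85 mm) begins 54 mm behind the grasp point. The pads swing forward as they close: fully open they stand 13 mm farther back than shut.
Start: joints at [-1.348, 0.053, 1.613, -0, 1.476, -0.119], TCP at [0.209, -0.589, 0.216] pointing down, gripper open.
Joint ranges: [-3.01, 3.01], [-1.01, 2.22], [0.06, 2.58], [-1.02, 4.17], [0.09, 2.62], [-3.14, 3.14]. Speed limits (rad/s): [2.57, 2.57, 3.14, 3.14, 3.14, 3.14].

## Interface

Orientations are given as a unit quaternion [w, x, y, z].
In Python, from plant import manip, imaging gives the robot as it stands.
- The arm moves only by the tool play_rows, never from a script. Its argument "commands" is a list of rows, each a list of 6 numbers: the shift along the tool's x, y, z in mm, then the turn, a rotation vector about the tool's x, y, z in degrees. A call has 1 to 5 rows; each row shifts and turns the commanded pose from where the row before left it, along the tool's axes as they then stand; what a row does not reach is not made up. A row lasts 1/12 s, in which the tool goes at most 41.7 mm and 7.16 degrees, less where a joint would pass 70% of its speed; a pose out of reach is approached as far as the arm can. A call is refused whole if a number of a shift passes 41.7 or a number of a turn 7.16, either way. A call with a gripper value outside its range is refused whole. "hand" is the finger opening in mm, from 0 to 85.4, set as the call begins (left out, the last holds). The fingers move at their own pace and stop on an object; the grip force is fixed at half the most. Time passes only in rows, so rows that do not move let the fingers close. It gives the time, the measured TCP pose, the force, the opening and the grip force at its end, in the units of the state.
- manip.state(): the state, without advancing time (a new reading comes with each control period).
- imaging.grab_frame(name): name is "side" or "top" or "wrist"; returns a dict with "image" (480x640x3 uint8, red, green, blue), "fx", "fy", "cx", "cy" (pixels), "R" (3x3) and "t" (3): a world point X has camera coordinates R X + t; the wrist camera has in their place "mount" (4x4, takes a point from camera to tool coordinates, whose origin is the TCP and whose axes are the flange's). Camera axes: x right, y down, z forward; pixel columns grow to the right and rows downward; lengths in m; the calibration is good to about 2 mm. A picture is of the moment at which its call begins: read the wrist's pose just before it. There is no depth.
- manip.job_done(): hands the job in; it is judged then, once.
The state is a dict: "time": time; "joint_pos": joint angles; "joint_vel": joint speeds; "joint_efforts": joint torques, N m; "tool_pos": TCP position; "tool_rot": TCP orientation; "contact_force": force on the tool from outside, world axes, zero at the start; "ft_torque": the same for the moment, N m; "gripper_width": opening from 0.0 (shut) to 1.0 (fully open); "grasp_force": force on a finger pad.
Only numpy, scipy, OpenCV 4.12 (cv2) and the standard library are available. Lean on these libraries where they do the work, as an engineer would, in place of code of your own. Each camera call takes 0.05 s, during which the arm holds its last target. There are 200 camera calls.

## Working session

There is one attempt and no reset: what is moved stays moved. The work goes in short steps, Python scripts to look and compute and a tool call to move; the robot and the scene stay as the last step left them, time stands still between calls to the robot, and variables do not carry over. Pictures are saved under pics/ and viewed, at most 10 in all, crops included, and the job is handed in when it is done.

Besides the shell and the picture viewer there is one more tool, called by a JSON object that holds its "method" and its "body". play_rows: Moves the arm, as the interface text tells. Its arguments: {"type":"object","properties":{"commands":{"type":"array","items":{"type":"array","items":{"type":"number"}}},"hand":{"type":"number"}},"required":["commands"]}

```bash
mkdir -p pics; cat > h.py <<'E'
import numpy as np, cv2, json
from plant import manip, imaging
from scipy.spatial.transform import Rotation as Ro
def grab(n,save=None):
    s=manip.state(); f=imaging.grab_frame(n); 
    if save: cv2.imwrite('pics/'+save,cv2.cvtColor(np.asarray(f['image']),cv2.COLOR_RGB2BGR))
    if 'mount' in f and n=='wrist':
        q=s['tool_rot']; T=np.eye(4); T[:3,:3]=Ro.from_quat([q[1],q[2],q[3],q[0]]).as_matrix(); T[:3,3]=s['tool_pos']
        W=T@np.array(f['mount']); f['C']=W[:3,3]; f['D']=W[:3,:3]
    else:
        R=np.array(f['R']); f['D']=R.T; f['C']=-R.T@np.array(f['t'])
    return f
def ray(f,u,v):
    d=f['D']@np.array([(u-f['cx'])/f['fx'],(v-f['cy'])/f['fy'],1]); return d/np.linalg.norm(d)
def onz(f,u,v,z):
    d=ray(f,u,v); return f['C']+d*(z-f['C'][2])/d[2]
def tri(a,b):
    A=0;B=0
    for f,u,v in (a,b):
        d=ray(f,u,v);P=np.eye(3)-np.outer(d,d);A=A+P;B=B+P@f['C']
    x=np.linalg.solve(A,B); 
    gap=[np.linalg.norm((np.eye(3)-np.outer(ray(f,u,v),ray(f,u,v)))@(x-f['C'])) for f,u,v in (a,b)]
    return x,gap
def proj(f,X):
    c=f['D'].T@(np.array(X)-f['C']); return np.array([f['cx']+f['fx']*c[0]/c[2],f['cy']+f['fy']*c[1]/c[2]])
E
python3 - <<'E'
from h import *
s=manip.state(); print({k:np.round(v,3).tolist() for k,v in s.items()}, manip.nose_length)
for n in('top','side','wrist'):
    f=grab(n,n+'0.png'); print(n,f['fx'],f['cx'],f['cy'],np.round(f['C'],3),np.round(f['D'][:,2],3))
    if n=='wrist': print(np.round(f['mount'],4))
E
```

```text
{'time': 0.0, 'joint_pos': [-1.348, 0.053, 1.614, -0.0, 1.476, -0.119], 'joint_vel': [0.0, -0.001, 0.0, -0.001, -0.001, -0.002], 'joint_efforts': [0.003, -39.368, -37.017, 0.0, 0.007, 0.0], 'tool_pos': [0.209, -0.588, 0.215], 'tool_rot': [-0.001, 0.985, 0.17, -0.0], 'contact_force': [0.334, -0.299, -0.379], 'ft_torque': [-0.061, 0.003, -0.024], 'grasp_force': 0.0, 'gripper_width': 0.998} 0.014
top 589.6900695194377 326.66693891855596 238.89529595276025 [0.443 0.009 1.166] [ 0.145  0.021 -0.989]
side 500.93514327461804 319.28158064993414 240.6979334213305 [0.003 0.642 0.873] [ 0.518 -0.533 -0.669]
wrist 363.7800314071061 319.11803085904864 246.46089679359702 [ 0.285 -0.562  0.373] [-0.294 -0.103 -0.95 ]
[[-3.000e-04 -9.500e-01 -3.122e-01  8.000e-02]
 [ 1.000e+00 -5.000e-04  3.000e-04  7.000e-04]
 [-5.000e-04 -3.122e-01  9.500e-01 -1.582e-01]
 [ 0.000e+00  0.000e+00  0.000e+00  1.000e+00]]
```

View pics/top0.png

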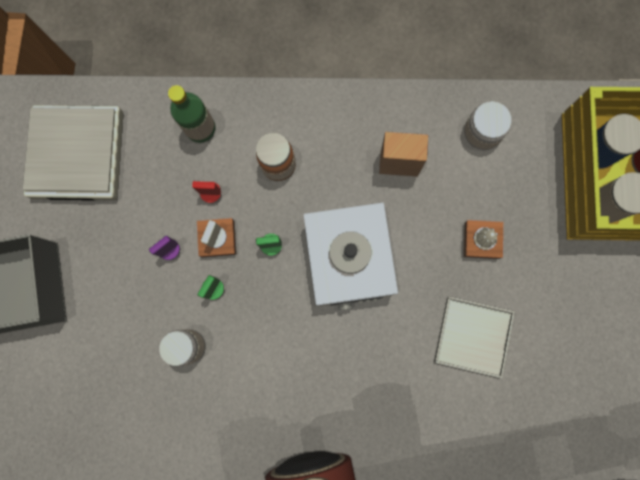

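View pics/side0.png

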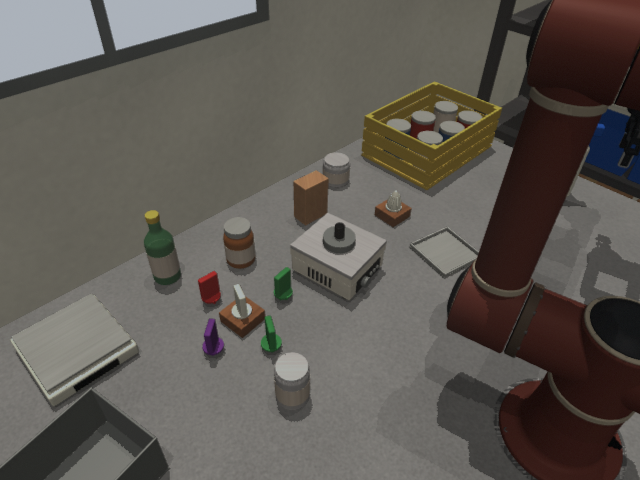

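Top view: the knob is at (351,251) on the base, and the tray is the thin-rimmed plate at (475,337); the object at (73,150) is thick, a scale. Paddle candidates: white (213,236) in a wooden stand, white reamer cone (485,237) in the other stand, greens (268,243) and (211,288), purple (165,248), red (207,190). The white flat blade in the stand at (213,236) fits the description. I'll measure it and confirm in a crop.

```bash
cat > m1.py <<'E'
from h import *
t=grab('top');s=grab('side')
def blob(f,box,fn,pr=''):
    x0,y0,x1,y1=box; im=np.asarray(f['image'])[y0:y1,x0:x1]; hsv=cv2.cvtColor(im,cv2.COLOR_RGB2HSV)
    m=fn(hsv.astype(int)).astype(np.uint8); n,l,st,c=cv2.connectedComponentsWithStats(m); i=1+np.argmax(st[1:,4])
    cs,_=cv2.findContours((l==i).astype(np.uint8),0,2); r=cv2.minAreaRect(max(cs,key=cv2.contourArea))
    ctr=c[i]+[x0,y0]; print(pr,'ctr',ctr.round(1),'bbox',st[i]+[x0,y0,0,0,0],'rect',np.round((r[0][0]+x0,r[0][1]+y0,*r[1],r[2]),1)); return ctr,st[i]+[x0,y0,0,0,0],cs[0][:,0]+[x0,y0]
dark=lambda h:h[...,2]<60
white=lambda h:(h[...,2]>140)&(h[...,1]<40)
wood=lambda h:(h[...,1]>100)&(h[...,2]>50)
kt=blob(t,(325,225,375,275),dark,'knob top'); ks=blob(s,(325,215,355,245),dark,'knob side')
pt=blob(t,(195,215,240,258),white,'pad top'); ps=blob(s,(225,280,260,325),white,'pad side')
st_=blob(t,(190,210,242,265),wood,'standA top'); ss=blob(s,(215,280,270,335),wood,'standA side')
tt=blob(t,(425,290,525,385),white,'tray top'); ts=blob(s,(400,220,490,280),white,'tray side')
bt=blob(t,(295,195,405,315),white,'base top')
# knob top: top-of-bbox in the side view, centre of knob in top
print('knob c',tri((t,*kt[0]),(s,*ks[0])))
print('tray',tri((t,*tt[0]),(s,*ts[0])), onz(t,*tt[0],.01))
print('standA z.03',onz(t,*st_[0],.03), 'pad bbox c tri',tri((t,*pt[0]),(s,*ps[0])))
print('base z.09',onz(t,*bt[0],.09))
im=np.asarray(t['image'])[170:310,140:300]; a=cv2.resize(im,None,fx=2.5,fy=2.5,interpolation=2)
im=np.asarray(s['image'])[260:360,190:310]; b=cv2.resize(im,(400,350),interpolation=2)
im=np.hstack([a[:350],b]); cv2.imwrite('pics/crop1.png',im[...,::-1])
E
python3 m1.py
```

```text
knob top ctr [349.3 255.1] bbox [346 253   8   4  15] rect [349.2 255.1   7.3   2.3  15.9]
knob side ctr [339. 231.] bbox [334 223  11  17 146] rect [339.1 231.    9.6  16.4   7.1]
pad top ctr [207.9 231.6] bbox [202 221  13  22 154] rect [207.9 231.7   6.8  22.8  23.2]
pad side ctr [239.  291.2] bbox [234 284  11  15  92] rect [238.8 291.1  15.2   5.8  63.4]
standA top ctr [217.2 238.7] bbox [197 219  38  38 767] rect [215.6 237.3  36.2  36.5  86.6]
standA side ctr [240.8 317.4] bbox [219 297  45  38 712] rect [240.9 313.8  32.1  39.1  47.5]
tray top ctr [475.5 337.6] bbox [ 437  297   86   82 4525] rect [482.7 337.8  83.3  71.6  11.3]
tray side ctr [437.5 246. ] bbox [419 232  36  29 404] rect [437.1 246.2  18.3  35.8  63.4]
base top ctr [350.2 251.7] bbox [ 302  196   99  109 7494] rect [349.9 247.7 106.7  84.9  81.1]
knob c (array([ 0.56872984, -0.00731608,  0.1289689 ]), [np.float64(0.0027702338936178186), np.float64(0.002770233893617741)])
tray (array([ 0.43395327, -0.24719016,  0.02030055]), [np.float64(0.01110971643280369), np.float64(0.011109716432803689)]) [ 0.42457917 -0.2559704   0.01      ]
standA z.03 [0.60635069 0.24759302 0.03      ] pad bbox c tri (array([0.61066412, 0.25257977, 0.09205224]), [np.float64(0.00020165913056028334), np.float64(0.00020165913056045687)])
base z.09 [ 0.57745422 -0.01126     0.09      ]
```

View pics/crop1.png

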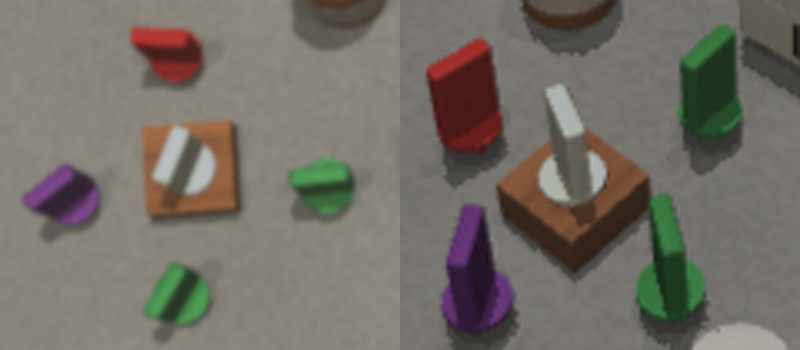

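The crop confirms it: the white flat blade stands in the wooden stand (top-face centre about (208,232) in the top view), with the red, purple and two green look-alikes around it. Measured heights agree: blade top 0.092 against 0.095, knob 0.129 against 0.130. Moving now, via the tray.

{"method": "play_rows", "body": {"commands": [[30, -23.5, -3, 0, 0, 0], [30, -23.5, -3, 0, 0, 0], [30, -23.5, -3, 0, 0, 0], [30, -23.5, -3, 0, 0, 0], [30, -23.5, -3, 0, 0, 0]], "hand": 85}}

```text
time: 0.67
tool_pos: [0.3119, -0.4263, 0.2309]
tool_rot: [-0.0, 0.985, 0.17, 0.0]
contact_force: [0.5, 0.2, -0.5]
gripper_width: 0.994
grasp_force: 0.0
```

{"method": "play_rows", "body": {"commands": [[30, -23.5, -3, 0, 0, 0], [30, -23.5, -3, 0, 0, 0], [30, -23.5, -3, 0, 0, 0], [30, -23.5, -3, 0, 0, 0], [30, -23.5, -3, 0, 0, 0]]}}

```text
time: 1.08
tool_pos: [0.4139, -0.2651, 0.2461]
tool_rot: [0.0, 0.985, 0.17, 0.0]
contact_force: [1.1, -0.4, -0.3]
gripper_width: 0.994
grasp_force: 0.0
```

```bash
python3 - <<'E'
from h import *
w=grab('wrist','w_tray.png'); print(manip.state()['tool_pos'])
np.savez('wt.npz',**{k:w[k] for k in('C','D','fx','fy','cx','cy')})
E
```

```text
[ 0.41715871 -0.26017322  0.24693889]
```

{"method": "play_rows", "body": {"commands": [[30, -23.5, -1, 0, 0, 0], [30, -23.5, -1, 0, 0, 0], [30, -23.5, -1, 0, 0, 0], [30, -23.5, 0, 0, 0, 0]]}}

```text
time: 1.47
tool_pos: [0.4956, -0.1367, 0.2493]
tool_rot: [0.0, 0.985, 0.17, 0.0]
contact_force: [1.0, -0.9, -0.1]
gripper_width: 0.996
grasp_force: 0.0
```

{"method": "play_rows", "body": {"commands": [[30, -23.5, 0, 0, 0, 0], [30, -23.5, 0, 0, 0, 0], [30, -23.5, 0, 0, 0, 0], [0, 0, 0, 0, 0, 0]]}}

```text
time: 1.8
tool_pos: [0.558, -0.0367, 0.2486]
tool_rot: [-0.001, 0.985, 0.173, 0.001]
contact_force: [-0.7, 0.4, 0.8]
gripper_width: 0.996
grasp_force: 0.0
```

```bash
python3 - <<'E'
from h import *
w=grab('wrist','w_cap.png'); s=manip.state(); print(s['time'],s['tool_pos'],s['tool_rot'])
np.savez('wc.npz',**{k:w[k] for k in('C','D','fx','fy','cx','cy')})
a=cv2.imread('pics/w_tray.png');b=cv2.imread('pics/w_cap.png'); cv2.imwrite('pics/pair.png',cv2.resize(np.hstack([a,b]),(800,300),interpolation=3))
E
```

```text
1.85 [ 0.55694882 -0.03894727  0.24849837] [-2.93080597e-04  9.85017050e-01  1.72456497e-01 -2.84385692e-04]
```

View pics/pair.png

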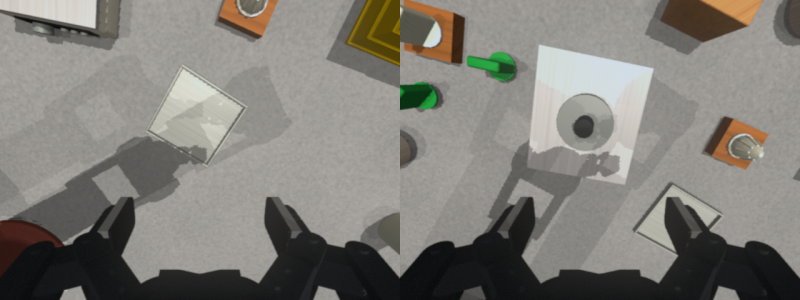

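The left picture (tray) shows the tray centred near (315,186) full-scale. The right picture (base) shows the knob near (293,202) and the cap disc near (296,194).

```bash
cat > m2.py <<'E'
from h import *
L=lambda n:dict(np.load(n))
wt,wc=L('wt.npz'),L('wc.npz')
a=cv2.imread('pics/w_tray.png');b=cv2.imread('pics/w_cap.png');tp=cv2.imread('pics/top0.png')
from plant import imaging
t=grab('top')
def big(m,box,at=None):
    x0,y0,x1,y1=box; z=np.zeros_like(m,np.uint8); z[y0:y1,x0:x1]=m[y0:y1,x0:x1]
    n,l,st,c=cv2.connectedComponentsWithStats(z); i=1+np.argmax(st[1:,4]); cs,_=cv2.findContours((l==i).astype(np.uint8),0,2); return max(cs,key=cv2.contourArea)
# tray: outline as convex hull -> 4 corners
g=cv2.cvtColor(a,cv2.COLOR_BGR2GRAY)
e=cv2.dilate(cv2.Canny(g,40,100),np.ones((3,3)))
c=cv2.convexHull(big(e,(225,95,405,275))); q=cv2.approxPolyDP(c,12,True)[:,0]; print('tray q',q.tolist())
P=np.array([onz(wt,*p,.014) for p in q]); print(P.round(4).tolist(),'sides',np.linalg.norm(P-np.roll(P,1,0),axis=1).round(3),'c',P.mean(0).round(4))
gt=cv2.cvtColor(tp,cv2.COLOR_BGR2GRAY); e=cv2.dilate(cv2.Canny(gt,40,100),np.ones((3,3)))
c2=cv2.convexHull(big(e,(430,292,520,382)));q2=cv2.approxPolyDP(c2,6,True)[:,0]; print('top q',q2.tolist()); 
print('tri tray', tri((wt,*q.mean(0)),(t,*q2.mean(0))))
g=cv2.cvtColor(b,cv2.COLOR_BGR2GRAY)
k=big(g<45,(260,170,330,235)); (x,y),r=cv2.minEnclosingCircle(k); x0,y0,w,h=cv2.boundingRect(k); print('knob',x,y,r,(x0,y0,w,h))
print('knob onz .142',onz(wc,x,y,.142))
bl=cv2.cvtColor(b,cv2.COLOR_BGR2HSV); print('cap V',bl[165,296],bl[120,296],bl[194,340])
cm=big(((g<175)&(g>45)|(g<=45)).astype(np.uint8),(235,135,350,245)); print('cap',cv2.boundingRect(cm),cv2.minEnclosingCircle(cm))
kt=big(gt<75,(335,235,365,270)); print('knob top view',cv2.boundingRect(kt),cv2.minEnclosingCircle(kt))
print('tri knob',tri((wc,x,y),(t,*cv2.minEnclosingCircle(kt)[0])))
E
python3 m2.py
```

```text
tray q [[404, 105], [381, 246], [278, 274], [225, 228], [289, 102]]
[[0.5377, -0.3124, 0.014], [0.3927, -0.3478, 0.014], [0.3212, -0.2485, 0.014], [0.3542, -0.1764, 0.014], [0.5019, -0.203, 0.014]] sides [0.115 0.149 0.122 0.079 0.15 ] c [ 0.4215 -0.2576  0.014 ]
top q [[445, 295], [513, 311], [502, 379], [432, 365]]
tri tray (array([ 0.42311577, -0.25780466, -0.01507989]), [np.float64(0.0015114908425762391), np.float64(0.0015114908425761695)])Traceback (most recent call last):
  File "m2.py", line 19, in <module>
    k=big(g<45,(260,170,330,235)); (x,y),r=cv2.minEnclosingCircle(k); x0,y0,w,h=cv2.boundingRect(k); print('knob',x,y,r,(x0,y0,w,h))
  File "m2.py", line 9, in big
    n,l,st,c=cv2.connectedComponentsWithStats(z); i=1+np.argmax(st[1:,4]); cs,_=cv2.findContours((l==i).astype(np.uint8),0,2); return max(cs,key=cv2.contourArea)
                                                      ~~~~~~~~~^^^^^^^^^^
    return _wrapfunc(a, 'argmax', axis=axis, out=out, **kwds)
    return bound(*args, **kwds)
ValueError: attempt to get argmax of an empty sequence
```

```bash
sed -i 's/g<45,(260/g<75,(260/; s/^q2print//' m2.py; sed -i "/^print('tri tray'/c print('tri tray',tri((wt,314.4,187.2),(t,*q2.mean(0))),'wt z.014',onz(wt,314.4,187.2,.014),'top',onz(t,*q2.mean(0),.014),[np.linalg.norm(onz(t,*q2[i],.014)-onz(t,*q2[i-1],.014)).round(3) for i in range(4)])" m2.py; python3 m2.py | tail -6
```

```text
knob 294.2105407714844 202.38597106933594 17.736976623535156 (278, 185, 32, 36)
knob onz .142 [ 0.57760563 -0.01062869  0.142     ]
cap V [ 30  12 170] [ 84  12 220] [ 30  11 136]
cap (250, 149, 93, 93) ((296.5, 195.5), 46.82423782348633)
knob top view (345, 245, 11, 13) ((349.9520568847656, 250.7876739501953), 6.541286945343018)
tri knob (array([ 0.57441227, -0.01038735,  0.12675447]), [np.float64(0.0002533767464823934), np.float64(0.000253376746482394)])
```

```bash
python3 m2.py | grep -a tri; python3 -c "
from h import *
w=dict(np.load('wc.npz'));print('cap',onz(w,296.5,195.5,.11),onz(w,296.5,195.5,.10))
s=manip.state();q=s['tool_rot'];R=Ro.from_quat([q[1],q[2],q[3],q[0]]).as_matrix();print(s['tool_pos'],(R.T@(np.array([.575,-.0105,.127])-s['tool_pos'])*1000).round(1))"
```

```text
tri tray (array([ 0.42483534, -0.25671561, -0.01666529]), [np.float64(0.0007292349452067517), np.float64(0.0007292349452068224)]) wt z.014 [ 0.43009398 -0.25501964  0.014     ] top [ 0.42474736 -0.25025439  0.014     ] [np.float64(0.136), np.float64(0.133), np.float64(0.131), np.float64(0.134)]
tri knob (array([ 0.57441227, -0.01038735,  0.12675447]), [np.float64(0.0002533767464823934), np.float64(0.000253376746482394)])
cap [ 0.57693451 -0.01058585  0.11      ] [ 0.57503476 -0.01059123  0.1       ]
[ 0.55577932 -0.04208608  0.24870417] [ 28.8 -23.3 121.7]
```

{"method": "play_rows", "body": {"commands": [[15, -11.7, 20, 0, 0, 0], [14.5, -11.7, 20, 0, 0, 0], [0, 0, 30, 0, 0, 0], [0, 0, 30, 0, 0, 0], [0, 0, 19.5, 0, 0, 0]], "hand": 60}}

```text
time: 2.42
tool_pos: [0.5742, -0.0107, 0.1263]
tool_rot: [-0.0, 0.986, 0.169, -0.002]
contact_force: [0.1, 0.1, -0.6]
gripper_width: 0.705
grasp_force: 0.0
```

{"method": "play_rows", "body": {"commands": [[0, 0, 0, 0, 0, 0], [0, 0, 0, 0, 0, 0]]}}

```text
time: 2.58
tool_pos: [0.5749, -0.0107, 0.1285]
tool_rot: [-0.0, 0.986, 0.169, -0.001]
contact_force: [0.2, 0.8, -0.5]
gripper_width: 0.703
grasp_force: 0.0
```

{"method": "play_rows", "body": {"commands": [[0, 0, 0, 0, 0, 0], [0, 0, 0, 0, 0, 0], [0, 0, 0, 0, 0, 0], [0, 0, 0, 0, 0, 0], [0, 0, 0, 0, 0, 0]], "hand": 10}}

```text
time: 3.0
tool_pos: [0.5766, -0.0097, 0.1305]
tool_rot: [0.0, 0.985, 0.17, 0.001]
contact_force: [-0.2, -0.4, -0.1]
gripper_width: 0.119
grasp_force: 0.0
```

{"method": "play_rows", "body": {"commands": [[0, 0, 0, 0, 0, 0], [0, 0, 0, 0, 0, 0], [0, 0, 0, 0, 0, 0]]}}

```text
time: 3.25
tool_pos: [0.576, -0.0095, 0.1295]
tool_rot: [-0.0, 0.985, 0.17, 0.0]
contact_force: [-0.2, 0.5, -0.7]
gripper_width: 0.117
grasp_force: 0.0
```

```bash
python3 - <<'E'
from h import *
w=grab('wrist','w2.png');s=grab('side','s2.png')
a=cv2.imread('pics/w2.png')[:, :];b=cv2.imread('pics/s2.png')[150:330,240:480]; cv2.imwrite('pics/p2.png',np.hstack([cv2.resize(a,(400,300),interpolation=3),cv2.resize(b,(400,300))]))
st=manip.state();print(st['gripper_width'],st['grasp_force'],st['tool_pos'])
E
```

```text
0.11855278690185811 0.0 [ 0.57598348 -0.00949221  0.12932968]
```

View pics/p2.png

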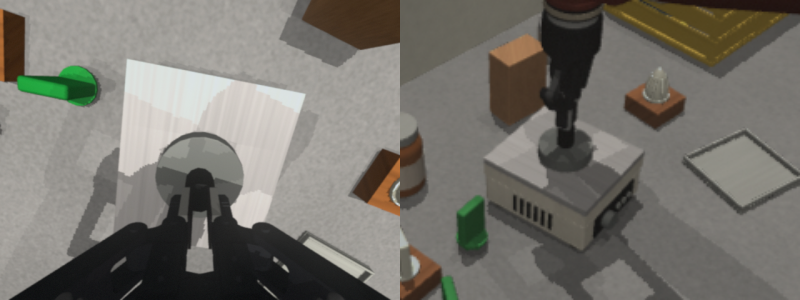

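The fingers closed with the knob just ahead of them in tool x: knob at about (200,180) in the half-scale picture, fingers behind it, cap unmoved. Working out the offset.

```bash
python3 - <<'E'
from h import *
w=grab('wrist');s=manip.state()
im=cv2.imread('pics/w2.png'); g=cv2.cvtColor(im,cv2.COLOR_BGR2GRAY)
T=np.array(s['tool_pos'])
print('TCP px',proj(w,T),'tip',proj(w,T-[0,0,.014]),'knobtop if at tcp',proj(w,[T[0],T[1],.142]),'captop',proj(w,[T[0],T[1],.11]),'radius',364*.038/np.linalg.norm(w['C']-[T[0],T[1],.11]))
# cap edge points: circle fit of upper boundary via Canny, ray onto z=.11
e=cv2.Canny(g,30,80); 
pts=[]
for ang in np.radians(np.arange(-170,-10,4)):
    for r in range(85,45,-1):
        u,v=int(320+r*np.cos(ang)),int(278+r*np.sin(ang))
        if e[v,u]: pts.append((u,v));break
P=np.array([onz(w,u,v,.11)[:2] for u,v in pts])
A=np.c_[2*P,np.ones(len(P))]
for _ in range(4):
    x=np.linalg.lstsq(A,(P**2).sum(1),rcond=None)[0]; r=np.sqrt(x[2]+x[:2]@x[:2]); res=abs(np.linalg.norm(P-x[:2],axis=1)-r); k=res<max(np.median(res)*2,.0005); P,A=P[k],A[k]
print('cap',x[:2],'r',r,len(P))
cv2.imwrite('pics/c3.png',cv2.resize(im[240:400,220:420],None,fx=3,fy=3))
E
```

```text
TCP px [317.6616592  301.69069551] tip [317.75414535 289.35725946] knobtop if at tcp [317.56495284 314.58691559] captop [317.78600789 285.10824832] radius 71.05028745679047
cap [ 0.57953392 -0.00818403] r 0.03657699740472654 23
```

View pics/c3.png

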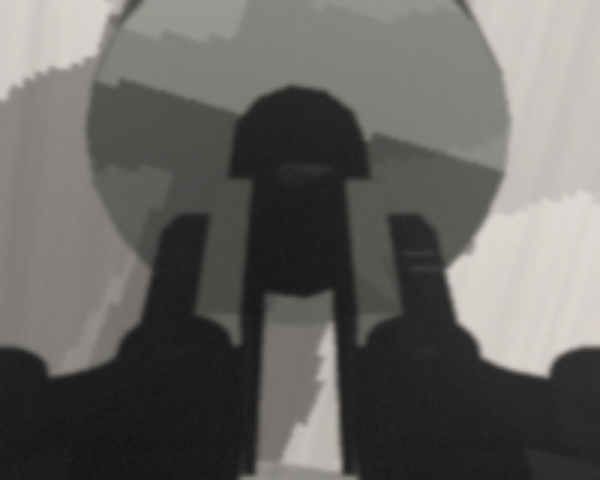

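The enlarged crop shows the knob lying between the pads, yet the reading is 10 mm with no force. I'll test by closing fully before lifting.

{"method": "play_rows", "body": {"commands": [[0, 0, 0, 0, 0, 0], [0, 0, 0, 0, 0, 0], [0, 0, 0, 0, 0, 0], [0, 0, 0, 0, 0, 0]], "hand": 0}}

```text
time: 3.73
tool_pos: [0.576, -0.0095, 0.1294]
tool_rot: [-0.0, 0.985, 0.17, -0.0]
contact_force: [0.5, -0.5, -0.0]
gripper_width: -0.001
grasp_force: 0.0
```

```bash
python3 - <<'E'
from h import *
w=grab('wrist','w4.png');s=grab('side','s4.png');T=np.array(manip.state()['tool_pos'])
for z in(.110,.115,.129,.142,.15): print(z,proj(s,[T[0],T[1],z]).round(1),proj(w,[T[0],T[1],z]).round(1))
a=cv2.imread('pics/w4.png')[240:400,220:420];b=cv2.imread('pics/s4.png')[190:270,290:390]; b=cv2.convertScaleAbs(b,alpha=2.,beta=10); cv2.imwrite('pics/p4.png',np.hstack([cv2.resize(cv2.convertScaleAbs(a,alpha=1.8,beta=10),(400,320),interpolation=2),cv2.resize(b,(400,320),interpolation=2)]))
E
```

```text
0.11 [338.2 235.5] [317.8 285. ]
0.115 [338.3 233.8] [317.8 289. ]
0.129 [338.6 229.2] [317.7 301.3]
0.142 [338.8 224.8] [317.6 314.5]
0.15 [339.  222.1] [317.5 323.7]
```

View pics/p4.png

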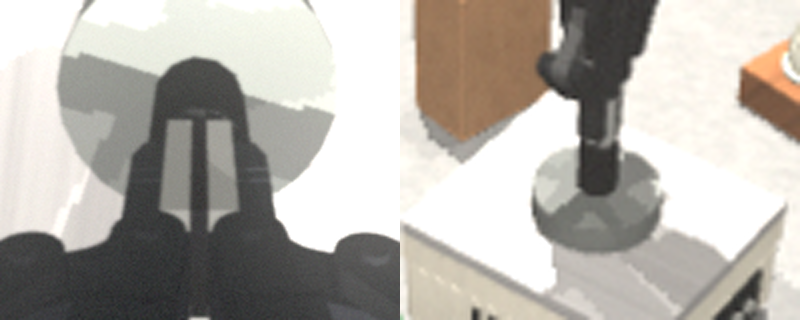

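The side crop shows the closed fingertips sitting just above the knob's top (tips at row ~226, so z≈0.142). The wrist view agrees: the fingers overlie the knob. So the real tips stand about 28 mm higher than the TCP reading plus the nose length suggests. I'll open and go down in steps, watching the force.

{"method": "play_rows", "body": {"commands": [[0, 0, 0, 0, 0, 0], [0, 0, 0, 0, 0, 0], [0, 0, 0, 0, 0, 0], [1, 0, 0, 0, 0, 0]], "hand": 40}}

```text
time: 4.17
tool_pos: [0.5769, -0.0093, 0.1294]
tool_rot: [0.0, 0.985, 0.17, -0.0]
contact_force: [-0.0, -0.6, -0.1]
gripper_width: 0.472
grasp_force: 0.0
```

{"method": "play_rows", "body": {"commands": [[1, 0, 5, 0, 0, 0], [0, 0, 5, 0, 0, 0], [0, 0, 5, 0, 0, 0], [0, 0, 5, 0, 0, 0], [0, 0, 0, 0, 0, 0]]}}

```text
time: 4.58
tool_pos: [0.5768, -0.0087, 0.1074]
tool_rot: [-0.0, 0.985, 0.17, -0.001]
contact_force: [-0.6, -0.1, -0.5]
gripper_width: 0.468
grasp_force: 0.0
```

```bash
python3 - <<'E'
from h import *
w=grab('wrist','w5.png');s=grab('side','s5.png');print(manip.state()['tool_pos'],manip.state()['contact_force'])
a=cv2.imread('pics/w5.png')[240:400,220:420];b=cv2.imread('pics/s5.png')[190:270,290:390]; b=cv2.convertScaleAbs(b,alpha=2.,beta=10); cv2.imwrite('pics/p5.png',np.hstack([cv2.resize(cv2.convertScaleAbs(a,alpha=1.8,beta=10),(400,320),interpolation=2),cv2.resize(b,(400,320),interpolation=2)]))
E
```

```text
[ 0.57752646 -0.00887133  0.10874525] [0.33315235 0.32666489 0.05190998]
```

View pics/p5.png

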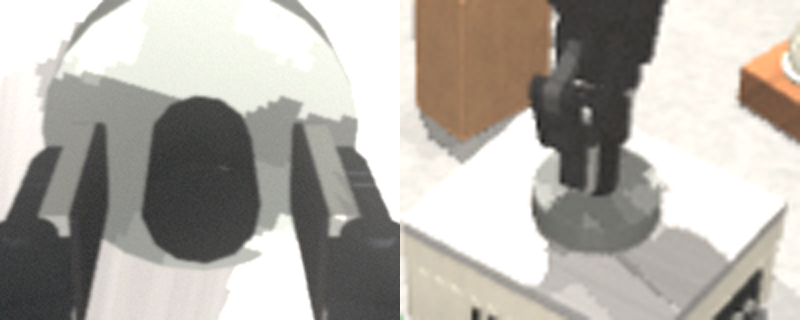

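Now the knob stands between the open pads (crop (200,180)), well centred. Down a little more, then grip.

{"method": "play_rows", "body": {"commands": [[0, 0, 4, 0, 0, 0], [0, 0, 0, 0, 0, 0], [0, 0, 0, 0, 0, 0]]}}

```text
time: 4.93
tool_pos: [0.5778, -0.0089, 0.1052]
tool_rot: [-0.0, 0.985, 0.17, -0.0]
contact_force: [-0.0, -0.4, -0.1]
gripper_width: 0.467
grasp_force: 0.0
```

{"method": "play_rows", "body": {"commands": [[0, 0, 0, 0, 0, 0], [0, 0, 0, 0, 0, 0], [0, 0, 0, 0, 0, 0], [0, 0, 0, 0, 0, 0], [0, 0, 0, 0, 0, 0]], "hand": 0}}

```text
time: 5.35
tool_pos: [0.5783, -0.0089, 0.1059]
tool_rot: [0.0, 0.985, 0.17, 0.0]
contact_force: [0.7, -0.2, 1.8]
gripper_width: 0.254
grasp_force: 59.1
```

{"method": "play_rows", "body": {"commands": [[0, 0, -8, 0, 0, 0], [0, 0, -16, 0, 0, 0], [0, 0, -16, 0, 0, 0], [0, 0, 0, 0, 0, 0]]}}

```text
time: 5.68
tool_pos: [0.5799, -0.0092, 0.1493]
tool_rot: [0.001, 0.985, 0.17, 0.003]
contact_force: [0.8, -0.9, 0.3]
gripper_width: 0.254
grasp_force: 58.8
```

{"method": "play_rows", "body": {"commands": [[-12, 10, 0, 0, 0, 0], [-24, 19, 0, 0, 0, 0], [-28, 22.5, 0, 0, 0, 0], [-32, 25.5, 0, 0, 0, 0], [-32, 25.5, 0, 0, 0, 0]]}}

```text
time: 6.1
tool_pos: [0.4903, -0.149, 0.1446]
tool_rot: [-0.0, 0.985, 0.171, -0.0]
contact_force: [0.9, -0.9, -0.3]
gripper_width: 0.254
grasp_force: 58.9
```

{"method": "play_rows", "body": {"commands": [[-32, 25.5, 10, 0, 0, 0], [-28, 22.5, 20, 0, 0, 0], [-24, 19, 20, 0, 0, 0], [-12, 9.5, 10, 0, 0, 0], [0, 0, 0, 0, 0, 0]]}}

```text
time: 6.52
tool_pos: [0.4233, -0.2529, 0.0817]
tool_rot: [-0.002, 0.986, 0.168, -0.002]
contact_force: [0.3, 0.2, -1.2]
gripper_width: 0.256
grasp_force: 59.0
```

```bash
python3 - <<'E'
from h import *
t=grab('top','t6.png');s=grab('side','s6.png');st=manip.state();print(st['tool_pos'],st['gripper_width'],st['grasp_force'])
a=cv2.imread('pics/t6.png')[260:420,400:560];b=cv2.imread('pics/s6.png')[180:300,380:530]
cv2.imwrite('pics/p6.png',np.hstack([cv2.resize(a,(400,400),interpolation=2),cv2.resize(b,(400,320),interpolation=2) if 0 else cv2.resize(b,(400,400))]))
E
```

```text
[ 0.42646484 -0.25196971  0.08468425] 0.25715547413697354 58.95292818546295
```

View pics/p6.png

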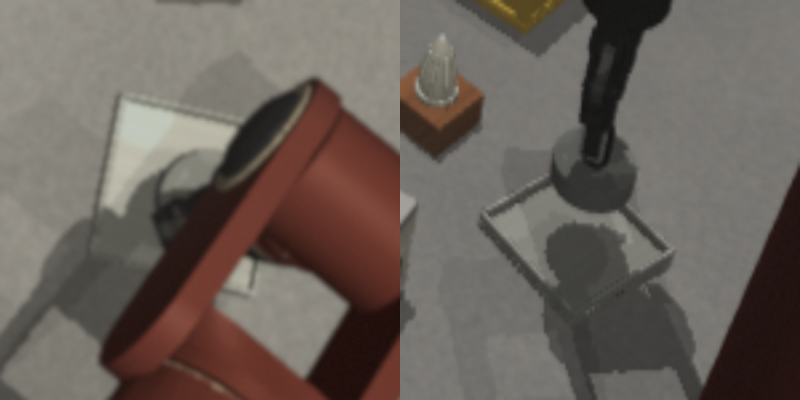

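The cap hangs upright over the tray: in the side crop the cap is at (592,170) above the tray centre, and in the top crop it lies near the tray's middle. Lowering now.

{"method": "play_rows", "body": {"commands": [[0, 0, 16, 0, 0, 0], [0, 0, 20, 0, 0, 0], [0, 0, 14, 0, 0, 0], [0, 0, 6, 0, 0, 0], [0, 0, 3, 0, 0, 0]]}}

```text
time: 7.03
tool_pos: [0.4275, -0.2511, 0.0261]
tool_rot: [-0.0, 0.985, 0.171, -0.0]
contact_force: [0.3, -0.5, -0.8]
gripper_width: 0.257
grasp_force: 59.0
```

{"method": "play_rows", "body": {"commands": [[0, 0, 2, 0, 0, 0], [0, 0, 2, 0, 0, 0], [0, 0, 1, 0, 0, 0], [0, 0, 0, 0, 0, 0]]}}

```text
time: 7.37
tool_pos: [0.4276, -0.2525, 0.0222]
tool_rot: [0.0, 0.985, 0.17, 0.0]
contact_force: [0.9, -0.5, -1.1]
gripper_width: 0.252
grasp_force: 59.0
```

{"method": "play_rows", "body": {"commands": [[0, 0, 1, 0, 0, 0], [0, 0, 1, 0, 0, 0], [0, 0, 0, 0, 0, 0], [0, 0, 0, 0, 0, 0]]}}

```text
time: 7.7
tool_pos: [0.4274, -0.2526, 0.0199]
tool_rot: [0.0, 0.985, 0.17, 0.0]
contact_force: [0.6, 0.5, 1.0]
gripper_width: 0.257
grasp_force: 59.1
```

{"method": "play_rows", "body": {"commands": [[0, 0, 0.7, 0, 0, 0], [0, 0, 0, 0, 0, 0], [0, 0, 0, 0, 0, 0]]}}

```text
time: 7.95
tool_pos: [0.4274, -0.2526, 0.0198]
tool_rot: [0.0, 0.985, 0.17, 0.0]
contact_force: [-1.1, 1.8, 4.3]
gripper_width: 0.255
grasp_force: 59.6
```

{"method": "play_rows", "body": {"commands": [[0, 0, 0, 0, 0, 0], [0, 0, 0, 0, 0, 0], [0, 0, 0, 0, 0, 0], [0, 0, 0, 0, 0, 0]], "hand": 50}}

```text
time: 8.28
tool_pos: [0.4269, -0.2521, 0.0186]
tool_rot: [-0.0, 0.985, 0.17, -0.0]
contact_force: [-0.5, -0.1, 0.4]
gripper_width: 0.587
grasp_force: 0.0
```

{"method": "play_rows", "body": {"commands": [[0, 0, -10, 0, 0, 0], [0, 0, -20, 0, 0, 0], [0, 0, -30, 0, 0, 0], [0, 0, -40, 0, 0, 0], [0, 0, -40, 0, 0, 0]]}}

```text
time: 8.7
tool_pos: [0.4263, -0.2516, 0.16]
tool_rot: [-0.001, 0.985, 0.17, -0.001]
contact_force: [0.2, -0.7, 0.5]
gripper_width: 0.583
grasp_force: 0.0
```

{"method": "play_rows", "body": {"commands": [[0, 0, -40, 0, 0, 0], [0, 0, -25, 0, 0, 0], [0, 0, 0, 0, 0, 0], [0, 0, 0, 0, 0, 0]]}}

```text
time: 9.03
tool_pos: [0.428, -0.253, 0.2269]
tool_rot: [0.002, 0.985, 0.17, 0.002]
contact_force: [-0.2, 0.1, -0.2]
gripper_width: 0.587
grasp_force: 0.0
```

```bash
python3 - <<'E'
from h import *
w=grab('wrist','w7.png');st=manip.state();print(st['time'],st['tool_pos'])
np.savez('w7.npz',**{k:w[k] for k in('C','D','fx','fy','cx','cy')})
g=cv2.cvtColor(cv2.imread('pics/w7.png'),cv2.COLOR_BGR2GRAY)
print('expect knob top',proj(w,[.4275,-.2525,.056]),'tray c',proj(w,[.4265,-.252,.014]))
z=np.zeros_like(g);u,v=proj(w,[.4275,-.2525,.04]).astype(int);z[v-40:v+40,u-40:u+40]=(g<70)[v-40:v+40,u-40:u+40]
n,l,s,c=cv2.connectedComponentsWithStats(z);i=1+np.argmax(s[1:,4]);print('knob',s[i],c[i],onz(w,*c[i],.04))
# tray outline: bright pixels inside box around the tray
hs=cv2.cvtColor(cv2.imread('pics/w7.png'),cv2.COLOR_BGR2HSV); u,v=proj(w,[.4265,-.252,.01]).astype(int)
print(hs[v-60:v+61:20,u],hs[v,u-80:u+81:20].tolist())
E
```

```text
9.0833 [ 0.42707924 -0.25223411  0.22433741]
expect knob top [316.74120957 218.44334663] tray c [316.01737291 209.61350444]
knob [306 205  24  28 534] [317.27902622 218.68726592] [ 0.4237789  -0.25434826  0.04      ]
[[ 47  10 231]
 [ 27  13 223]
 [ 30  12 151]
 [ 42  24  53]
 [ 30   9  60]
 [ 42  13  98]
 [ 30  15 174]] [[17, 11, 161], [30, 15, 203], [27, 14, 180], [39, 12, 155], [42, 24, 53], [30, 12, 166], [30, 16, 192], [30, 17, 196], [19, 13, 153]]
```

{"method": "play_rows", "body": {"commands": [[12, -11, 0, 0, 0, 0], [25, -24, 0, 0, 0, 0], [29, -28, 0, 0, 0, 0], [29, -28, 0, 0, 0, 0], [29, -28, 0, 0, 0, 0]]}}

```text
time: 9.5
tool_pos: [0.5031, -0.0966, 0.2212]
tool_rot: [-0.001, 0.986, 0.17, -0.002]
contact_force: [0.7, -0.3, -0.7]
gripper_width: 0.585
grasp_force: 0.0
```

{"method": "play_rows", "body": {"commands": [[25, -25, 10, 0, 0, 0], [23, -23, 20, 0, 0, 0], [12, -12, 20, 0, 0, 0], [0, 0, 15, 0, 0, 0], [0, 0, 0, 0, 0, 0]]}}

```text
time: 9.92
tool_pos: [0.5365, -0.02, 0.1519]
tool_rot: [-0.002, 0.985, 0.171, -0.006]
contact_force: [-1.0, -0.4, -1.0]
gripper_width: 0.583
grasp_force: 0.0
```

{"method": "play_rows", "body": {"commands": [[0, 0, 0, 0, 0, 0], [0, 0, 0, 0, 0, 0], [0, 0, 0, 0, 0, 0]]}}

```text
time: 10.17
tool_pos: [0.5409, -0.0226, 0.1599]
tool_rot: [0.0, 0.986, 0.17, 0.001]
contact_force: [-0.0, -0.3, 0.4]
gripper_width: 0.587
grasp_force: 0.0
```

```bash
python3 - <<'E'
from h import *
w=grab('wrist','w8.png');st=manip.state();print(st['time'],st['tool_pos'],st['joint_vel'])
np.savez('w8.npz',**{k:w[k] for k in('C','D','fx','fy','cx','cy')})
im=cv2.imread('pics/w8.png');g=cv2.cvtColor(im,cv2.COLOR_BGR2GRAY)
u,v=proj(w,[.577,-.0095,.102]);print('hub px',u,v)
u0,v0=int(u)-100,int(v)-75
cv2.imwrite('pics/p8.png',cv2.resize(im[max(v0,0):v0+150,u0:u0+200],None,fx=4,fy=4,interpolation=2)[:600]); print(u0,v0)
E
```

```text
10.2167 [ 0.54101522 -0.02270314  0.16014221] [-0.0010527  -0.00363331 -0.00289199 -0.00020082  0.00057798  0.00063595]
hub px 317.24007663475686 199.85555517469922
217 124
```

View pics/p8.png

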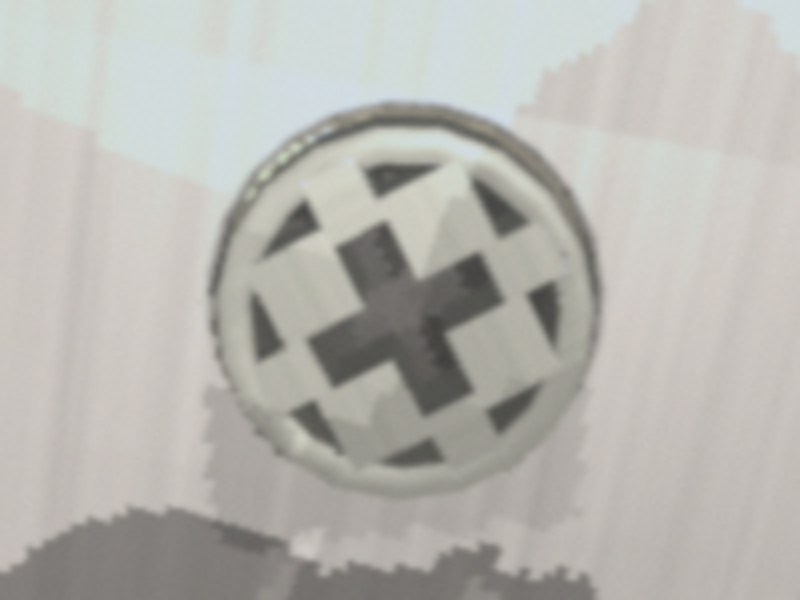

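The hub is uncovered, with the cross socket centred at crop (405,318). Its arm ends are at about (494,274), (322,364), (362,233) and (448,402). Casting these onto z=0.102.

```bash
python3 - <<'E'
from h import *
w=dict(np.load('w8.npz')); g=cv2.cvtColor(cv2.imread('pics/w8.png'),cv2.COLOR_BGR2GRAY)
hand=np.array([[494,274],[322,364],[362,233],[448,402]])/4+[217,124]
P=np.array([onz(w,*p,.102)[:2] for p in hand]); print('hand c',P.mean(0),'len',np.linalg.norm(P[0]-P[1]),np.linalg.norm(P[2]-P[3]))
for d in(P[0]-P[1],P[2]-P[3]): print('ang',np.degrees(np.arctan2(d[1],d[0]))%90)
z=(g<135).astype(np.uint8); z2=np.zeros_like(z); z2[170:235,285:355]=z[170:235,285:355]
n,l,s,c=cv2.connectedComponentsWithStats(z2); i=l[203,318]; print(s[i],c[i])
vv,uu=np.where(l==i); Q=np.array([onz(w,a,b,.102)[:2] for a,b in zip(uu,vv)]);m=Q.mean(0)
k=(Q-m)@[1,1j]; print('mask c',m,'area mm2',len(k),'ang4',np.degrees(np.angle((k**4).sum())/4)%90, 'r',abs(k).max())
# top view check of the hub centre, and paddle seen from the top
t=grab('top','t8.png'); gt=cv2.cvtColor(cv2.imread('pics/t8.png'),cv2.COLOR_BGR2GRAY); print('top proj',proj(t,[*m,.102]))
cv2.imwrite('pics/x.png',gt)
E
```

```text
hand c [ 0.5750094  -0.01108188] len 0.029298252745007747 0.028824458584268752
ang 47.4203286349724
ang 46.13870418707056
[ 294  180   49   48 1199] [318.00917431 203.75813178]
mask c [ 0.57485688 -0.0107466 ] area mm2 1199 ang4 46.35851241870734 r 0.015027678149905509
top proj [350.01415977 252.2595449 ]
```

Hub: centre (0.575, -0.011), slots at 46.4° (mod 90), arm lengths 29 mm as they must be. Now to the paddle, with the yaw turned to suit the blade (about -19°).

{"method": "play_rows", "body": {"commands": [[6, -12, -20, 0, 0, 0], [12, -25, -20, 0, 0, 0], [17, -36, -10, 0, 0, 0], [17, -36, -5, 0, 0, 0], [17, -36, 0, 0, 0, 0]]}}

```text
time: 10.68
tool_pos: [0.5585, 0.1389, 0.2175]
tool_rot: [0.0, 0.986, 0.169, 0.003]
contact_force: [0.8, -0.3, -0.2]
gripper_width: 0.584
grasp_force: 0.0
```

{"method": "play_rows", "body": {"commands": [[17, -36, 0, 0, 0, 0], [17, -36, 0, 0, 0, 0], [13, -25, 0, 0, 0, 5], [10, -19, 0, 0, 0, 6.5], [0, 0, 0, 0, 0, 6.5]]}}

```text
time: 11.1
tool_pos: [0.574, 0.2694, 0.2147]
tool_rot: [-0.001, 1.0, 0.013, 0.001]
contact_force: [-0.5, 0.0, 0.2]
gripper_width: 0.586
grasp_force: 0.0
```

{"method": "play_rows", "body": {"commands": [[0, 0, 0, 0, 0, 6.5], [0, 0, 0, 0, 0, 6.5], [0, 0, 0, 0, 0, 5.6], [0, 0, 0, 0, 0, 2], [0, 0, 0, 0, 0, 0]], "hand": 45}}

```text
time: 11.52
tool_pos: [0.574, 0.2656, 0.2148]
tool_rot: [-0.0, 0.986, -0.166, 0.001]
contact_force: [-0.9, -0.9, -0.4]
gripper_width: 0.526
grasp_force: 0.0
```

{"method": "play_rows", "body": {"commands": [[0, 0, 0, 0, 0, 0], [0, 0, 0, 0, 0, 0]]}}

```text
time: 11.68
tool_pos: [0.5738, 0.2656, 0.2143]
tool_rot: [-0.0, 0.986, -0.165, 0.0]
contact_force: [-0.7, 0.8, -0.7]
gripper_width: 0.53
grasp_force: 0.0
```

```bash
cat > m9.py <<'E'
from h import *
w=grab('wrist','w9.png');st=manip.state();T=np.array(st['tool_pos']);q=st['tool_rot'];print(st['time'],T,q)
R=Ro.from_quat([q[1],q[2],q[3],q[0]]).as_matrix();print('tool x yaw',np.degrees(np.arctan2(R[1,0],R[0,0])))
im=cv2.imread('pics/w9.png');hs=cv2.cvtColor(im,cv2.COLOR_BGR2HSV).astype(int)
print('exp top',proj(w,[.611,.2526,.095]),'exp flange',proj(w,[.609,.251,.035]))
u,v=proj(w,[.611,.252,.06]).astype(int)
# stand (wood)
box=np.zeros(hs.shape[:2],bool); box[max(v-130,0):v+130,max(u-130,0):u+130]=1
def big(m,near=None):
    n,l,s,c=cv2.connectedComponentsWithStats((m&box).astype(np.uint8)); i=1+np.argmax(s[1:,4]); return l==i,s[i],c[i]
wood,s,c=big((hs[...,1]>100)&(hs[...,0]<20)&(hs[...,2]>60)); print('wood',s,c)
cs,_=cv2.findContours(wood.astype(np.uint8),0,2); h=cv2.convexHull(max(cs,key=cv2.contourArea)); qd=cv2.approxPolyDP(h,8,True)[:,0]; print(qd.tolist()); print(np.array([onz(w,*p,.03)[:2] for p in qd]).round(4).tolist())
wh,s,c=big((hs[...,1]<45)&(hs[...,2]>120)&(cv2.fillConvexPoly(np.zeros(hs.shape[:2],np.uint8),h,1)>0)); print('white',s,c)
for V in(170,195,215,230):
    m,s,c=big((hs[...,1]<45)&(hs[...,2]>V)&wh); cs,_=cv2.findContours(m.astype(np.uint8),0,2); r=cv2.minAreaRect(max(cs,key=cv2.contourArea)); B=np.array([onz(w,*p,.095)[:2] for p in cv2.boxPoints(r)]); e=B-np.roll(B,1,0); L=np.linalg.norm(e,axis=1); k=np.argmax(L)
    print(V,s,c.round(1),'rect c',B.mean(0).round(4),'sides mm',(L[:2]*1e3).round(1),'yaw',round(np.degrees(np.arctan2(e[k,1],e[k,0]))%180,1))
E
python3 m9.py
```

```text
11.7333 [0.5737095  0.26565911 0.21418822] [-1.13544830e-04  9.86288660e-01 -1.65029135e-01  2.27469948e-04]
tool x yaw -18.997858083790344
exp top [318.48951388 183.9117323 ] exp flange [320.9451639  175.74414197]
wood [ 269  123   99   99 3531] [318.59020108 169.23987539]
[[338, 123], [367, 192], [301, 221], [269, 156]]
[[0.6475, 0.2217], [0.5799, 0.215], [0.5737, 0.2835], [0.6408, 0.2904]]
white [ 295  152   48   61 1982] [318.73864783 177.97880928]
170 [ 295  152   48   61 1930] [318.7 178.6] rect c [0.6144 0.2535] sides mm [36.4 44. ] yaw 131.7
195 [ 295  153   48   59 1869] [318.9 178.6] rect c [0.6119 0.2523] sides mm [43.8 34.8] yaw 159.8
215 [ 296  153   47   59 1765] [318.9 178.9] rect c [0.6145 0.2533] sides mm [35.7 42.9] yaw 131.4
230 [312 157  15  54 762] [318.7 183.2] rect c [0.6107 0.2523] sides mm [40.1 10.4] yaw 161.3
```

The paddle's blade top is centred at (0.6107, 0.2523), yaw -18.7°, and the stand centre agrees within 1 mm. Going down over the blade.

{"method": "play_rows", "body": {"commands": [[20, 0, 25, 0, 0, 0], [19.4, 0, 25, 0, 0, 0], [0, 0, 20, 0, 0, 0], [0, 0, 15, 0, 0, 0], [0, 0, 0, 0, 0, 0]]}}

```text
time: 12.15
tool_pos: [0.6082, 0.2522, 0.124]
tool_rot: [0.002, 0.986, -0.165, -0.004]
contact_force: [0.1, 0.2, -1.0]
gripper_width: 0.525
grasp_force: 0.0
```

{"method": "play_rows", "body": {"commands": [[0, 0, 20, 0, 0, 0], [0, 0, 25, 0, 0, 0], [0, 0, 25, 0, 0, 0], [0, 0, 12, 0, 0, 0], [0, 0, 0, 0, 0, 0]]}}

```text
time: 12.57
tool_pos: [0.6084, 0.2527, 0.044]
tool_rot: [0.001, 0.986, -0.165, -0.002]
contact_force: [-1.3, 0.2, -0.4]
gripper_width: 0.531
grasp_force: 0.0
```

{"method": "play_rows", "body": {"commands": [[0, 0, 5, 0, 0, 0], [0, 0, 4, 0, 0, 0], [0, 0, 0, 0, 0, 0], [0, 0, 0, 0, 0, 0]]}}

```text
time: 12.9
tool_pos: [0.6116, 0.2533, 0.0392]
tool_rot: [-0.0, 0.986, -0.165, 0.001]
contact_force: [-0.1, 0.4, 0.4]
gripper_width: 0.527
grasp_force: 0.0
```

{"method": "play_rows", "body": {"commands": [[0, 0, 0, 0, 0, 0], [0, 0, 0, 0, 0, 0], [0, 0, 0, 0, 0, 0], [0, 0, 0, 0, 0, 0], [0, 0, 0, 0, 0, 0]], "hand": 0}}

```text
time: 13.32
tool_pos: [0.6114, 0.2532, 0.0387]
tool_rot: [-0.0, 0.986, -0.165, 0.001]
contact_force: [-0.2, 1.0, 2.3]
gripper_width: 0.16
grasp_force: 58.8
```

{"method": "play_rows", "body": {"commands": [[0, 0, 0, 0, 0, 0], [0, 0, 0, 0, 0, 0]]}}

```text
time: 13.48
tool_pos: [0.6114, 0.2532, 0.0387]
tool_rot: [-0.0, 0.986, -0.165, 0.001]
contact_force: [-0.1, 0.2, 4.1]
gripper_width: 0.154
grasp_force: 59.0
```

Paddle held (13.3 mm, 59 N). Lifting and carrying it to the hub, turning by 24.6°.

{"method": "play_rows", "body": {"commands": [[0, 0, -10, 0, 0, 0], [0, 0, -25, 0, 0, 0], [0, 0, -35, 0, 0, 0], [0, 0, -35, 0, 0, 0], [0, 0, -20, 0, 0, 0]]}}

```text
time: 13.9
tool_pos: [0.6117, 0.2533, 0.1669]
tool_rot: [-0.001, 0.986, -0.165, 0.002]
contact_force: [0.8, 0.2, 0.4]
gripper_width: 0.158
grasp_force: 58.7
```

{"method": "play_rows", "body": {"commands": [[3, 14, 0, 0, 0, 0], [6, 28, 0, 0, 0, 0], [7, 36, 0, 0, 0, 0], [7.3, 37, 0, 0, 0, 0], [7.3, 37, 0, 0, 0, 0]]}}

```text
time: 14.32
tool_pos: [0.588, 0.0974, 0.1603]
tool_rot: [0.001, 0.986, -0.165, -0.002]
contact_force: [0.4, 0.0, -0.9]
gripper_width: 0.157
grasp_force: 58.7
```

{"method": "play_rows", "body": {"commands": [[7, 37, 0, 0, 0, 0], [6, 34, 0, 0, 0, 0], [5, 24, 0, 0, 0, 0], [3, 14.7, 0, 0, 0, 4], [0, 0, 0, 0, 0, 6]]}}

```text
time: 14.73
tool_pos: [0.5721, -0.0148, 0.1604]
tool_rot: [0.001, 0.967, -0.254, -0.002]
contact_force: [-0.3, 0.1, -1.4]
gripper_width: 0.156
grasp_force: 58.7
```

{"method": "play_rows", "body": {"commands": [[0, 0, 0, 0, 0, 6], [0, 0, 0, 0, 0, 5.6], [0, 0, 0, 0, 0, 3], [0, 0, 0, 0, 0, 0], [0, 0, 0, 0, 0, 0]]}}

```text
time: 15.15
tool_pos: [0.5729, -0.0116, 0.1609]
tool_rot: [0.0, 0.929, -0.371, -0.002]
contact_force: [-0.6, 0.5, -1.0]
gripper_width: 0.162
grasp_force: 58.7
```

{"method": "play_rows", "body": {"commands": [[0, 0, 0, 0, 0, 0], [0, 0, 0, 0, 0, 0]]}}

```text
time: 15.32
tool_pos: [0.5738, -0.0113, 0.1621]
tool_rot: [0.0, 0.929, -0.371, -0.001]
contact_force: [-0.0, -0.3, -2.9]
gripper_width: 0.157
grasp_force: 58.7
```

```bash
cat > m10.py <<'E'
from h import *
w=grab('wrist','w10.png');st=manip.state();T=np.array(st['tool_pos']);q=st['tool_rot']
R=Ro.from_quat([q[1],q[2],q[3],q[0]]).as_matrix();print(st['time'],T,'yaw',np.degrees(np.arctan2(R[1,0],R[0,0])),'tilt',np.degrees(np.arccos(-R[2,2])),st['gripper_width'],st['grasp_force'])
print('to hub, tool mm',(R.T@(np.array([.575,-.011,T[2]])-T)*1e3).round(2))
# paddle seen in the wrist view: white blobs near the axis
im=cv2.imread('pics/w10.png');hs=cv2.cvtColor(im,cv2.COLOR_BGR2HSV).astype(int)
fl=T[2]-.0087; print('exp flange c',proj(w,[T[0],T[1],fl+.005]),'hub',proj(w,[.575,-.011,.102]))
# blade tilt check from side view: vertical edges
E
python3 m10.py
```

```text
15.3667 [ 0.57399333 -0.01126909  0.16239146] yaw -43.581027981474385 tilt 0.04025284725246779 0.15768896183467196 58.68167817592621
to hub, tool mm [ 0.54 -0.89 -0.  ]
exp flange c [317.88546516 299.64050189] hub [316.6615555  258.80874584]
```

{"method": "play_rows", "body": {"commands": [[0.5, -0.9, 10, 0, 0, 0], [0, 0, 12, 0, 0, 0], [0, 0, 8, 0, 0, 0], [0, 0, 3, 0, 0, 0], [0, 0, 0, 0, 0, 0]]}}

```text
time: 15.78
tool_pos: [0.5739, -0.0107, 0.1274]
tool_rot: [0.0, 0.928, -0.371, -0.002]
contact_force: [0.2, -1.0, -1.0]
gripper_width: 0.156
grasp_force: 58.7
```

{"method": "play_rows", "body": {"commands": [[0, 0, 2, 0, 0, 0], [0, 0, 2, 0, 0, 0], [0, 0, 2, 0, 0, 0], [0, 0, 0, 0, 0, 0]]}}

```text
time: 16.12
tool_pos: [0.5752, -0.0109, 0.1237]
tool_rot: [0.0, 0.928, -0.372, -0.0]
contact_force: [-0.8, -0.4, -1.1]
gripper_width: 0.154
grasp_force: 58.7
```

{"method": "play_rows", "body": {"commands": [[0, 0, 2, 0, 0, 0], [0, 0, 2, 0, 0, 0], [0, 0, 2, 0, 0, 0], [0, 0, 2, 0, 0, 0], [0, 0, 0, 0, 0, 0]]}}

```text
time: 16.53
tool_pos: [0.5749, -0.0108, 0.1151]
tool_rot: [0.0, 0.928, -0.371, -0.0]
contact_force: [-0.7, -0.9, -1.6]
gripper_width: 0.157
grasp_force: 58.7
```

{"method": "play_rows", "body": {"commands": [[0, 0, 2, 0, 0, 0], [0, 0, 1.5, 0, 0, 0], [0, 0, 1, 0, 0, 0], [0, 0, 0, 0, 0, 0]]}}

```text
time: 16.87
tool_pos: [0.5751, -0.0109, 0.111]
tool_rot: [0.0, 0.928, -0.371, -0.0]
contact_force: [-0.3, -0.1, -0.7]
gripper_width: 0.161
grasp_force: 58.7
```

{"method": "play_rows", "body": {"commands": [[0, 0, 1.5, 0, 0, 0], [0, 0, 1.5, 0, 0, 0], [0, 0, 0, 0, 0, 0], [0, 0, 0, 0, 0, 0]]}}

```text
time: 17.2
tool_pos: [0.5754, -0.0109, 0.1091]
tool_rot: [0.0, 0.928, -0.371, 0.0]
contact_force: [-3.0, 1.0, 4.1]
gripper_width: 0.153
grasp_force: 59.5
```

{"method": "play_rows", "body": {"commands": [[0, 0, 1.5, 0, 0, 0], [0, 0, 1.5, 0, 0, 0], [0, 0, 0, 0, 0, 0], [0, 0, 0, 0, 0, 0]]}}

```text
time: 17.53
tool_pos: [0.5756, -0.0109, 0.106]
tool_rot: [-0.0, 0.928, -0.371, 0.0]
contact_force: [-3.2, -0.6, 5.8]
gripper_width: 0.156
grasp_force: 59.7
```

{"method": "play_rows", "body": {"commands": [[0, 0, 1.5, 0, 0, 0], [0, 0, 1.5, 0, 0, 0], [0, 0, 0, 0, 0, 0], [0, 0, 0, 0, 0, 0]]}}

```text
time: 17.87
tool_pos: [0.5757, -0.0109, 0.1034]
tool_rot: [-0.0, 0.928, -0.371, 0.0]
contact_force: [-5.1, 1.4, 7.3]
gripper_width: 0.151
grasp_force: 59.9
```

{"method": "play_rows", "body": {"commands": [[0, 0, 0, 0, 0, 0], [0, 0, 0, 0, 0, 0], [0, 0, 0, 0, 0, 0]]}}

```text
time: 18.12
tool_pos: [0.5757, -0.011, 0.1035]
tool_rot: [-0.0, 0.928, -0.371, 0.0]
contact_force: [-4.0, 0.7, 7.4]
gripper_width: 0.155
grasp_force: 59.9
```

{"method": "play_rows", "body": {"commands": [[0, 0, 0.8, 0, 0, 0], [0, 0, 0, 0, 0, 0], [0, 0, 0, 0, 0, 0], [0, 0, 0, 0, 0, 0]]}}

```text
time: 18.45
tool_pos: [0.5757, -0.011, 0.1027]
tool_rot: [-0.0, 0.928, -0.371, 0.0]
contact_force: [-3.8, -0.1, 8.9]
gripper_width: 0.16
grasp_force: 60.0
```

```bash
python3 - <<'E'
from h import *
st=manip.state();print(st['tool_pos'],st['contact_force'],st['grasp_force'])
# final check: cap and tray in the top view
t=grab('top','t11.png');g=cv2.cvtColor(cv2.imread('pics/t11.png'),cv2.COLOR_BGR2GRAY)
print('exp knob',proj(t,[.425,-.253,.04]));m=np.zeros_like(g);m[300:375,440:510]=(g<75)[300:375,440:510]
n,l,s,c=cv2.connectedComponentsWithStats(m);i=1+np.argmax(s[1:,4]);print(s[i],c[i],onz(t,*c[i],.04))
E
```

```text
[ 0.57566011 -0.01095675  0.10273017] [-3.78427089 -0.14235241  8.8556858 ] 60.03566801548004
exp knob [477.61473967 337.67618279]
[471 333  15  11 135] [477.86666667 337.97777778] [ 0.42445065 -0.25345962  0.04      ]
```

The knob is in the tray at (0.4245, -0.2535), about 3 mm from the tray's centre. The push of about 8.9 N corresponds to a hub sunk close to its stop. Handing in.

```bash
python3 -c "
from plant import manip
print(manip.job_done())"
```

```text
the job is handed in; nothing more can be done
None
```

The job is handed in, with no verdict returned: the dust cap stands knob up in the tray, about 3 mm from its centre, and the paddle is still held in the hub, which is pressed down about 8 mm by the arm's reading at about 9 N.

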